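# Sort loose optics hardware into its trays

### The arm

A 6-joint arm with a two-finger parallel gripper is mounted at the origin on the work surface. World frame = base frame: x ahead of the robot, y to its left, z up, the work surface at z = 0. Lengths are in m, angles in degrees, forces in N, time in s.
With the tool pointing down it reaches from about 0.425 to 0.95 m from the base axis. Payload 3.5 kg.
Tool frame: the origin (TCP) lies at the centre of the arm's flange, where the gripper is bolted on; the fingertips stand 173 mm ahead of it and the grasp point (between the pads) lies 155 mm ahead of it; z points along the fingers, y is the line along which they close (so a half turn about z gives the same grasp; the last joint's range is limited). The gripper opens to 85 mm and grips with 20 to 120 N. Pads are 22 mm wide; open, the fingers measure 114 mm over their backs; the gripper's body (76 mm by 85 mm) begins 54 mm behind the grasp point. The pads swing forward as they close: fully open they stand 13 mm farther back than shut.
Start: joints at [67.838, 16.404, 90.338, -0, 73.258, -8.594], TCP at [0.158, 0.656, 0.405] pointing down, gripper open.
Joint ranges: [-158.93, 158.93], [-51.34, 127.21], [12.03, 142.37], [-87.48, 267.48], [13.55, 161.25], [-162.69, 162.69]. Speed limits (degrees/s): [159.86, 159.86, 180, 180, 180, 180].

### API

Orientations are given as [roll, pitch, yaw] about the fixed x, y, z axes, in that order (R = Rz(yaw) Ry(pitch) Rx(roll)).
In Python, from plant import monitor, optics, close_job gives the robot as it stands.
- The arm moves only by the tool carry_out, never from a script. Its argument "moves" is a list of rows, each a list of 6 numbers: the shift along the tool's x, y, z scaled (see below), then the turn, a rotation vector about the tool's x, y, z scaled (see below). A call has 1 to 5 rows; each row is the pose to reach, as a shift and turn from the pose commanded when the call began, along the tool's axes at that moment; what a row does not reach only later rows make up. The controller multiplies each number of a shift by 0.6 m and each number of a turn by 1.5 rad. A row lasts 1/8 s, in which the tool goes at most 62.5 mm and 10.7 degrees, less where a joint would pass 70% of its speed; a pose out of reach is approached as far as the arm can. A call with a number of a shift or a turn outside -1 to 1 is refused whole. A call with a gripper value outside its range is refused whole. "jaw" is the opening, from 0 (shut) to 1 (fully open), set as the call begins (left out, the last holds). The fingers move at their own pace and stop on an object; "squeeze" is the grip in N (left out, the last holds). Time passes only in rows, so rows that repeat a pose let the fingers close. It gives the time, the measured TCP pose, the force, the opening and the grip force at its end, in the units of the state.
- monitor.state(): the state, without advancing time (a new reading comes with each control period).
- optics.grab_frame(name): name is "scene" or "top" or "wrist"; returns (picture, depth): 400x640x3 uint8, red, green, blue; 400x640 float32, m along the optical axis (not along the pixel's ray), 0 where there is no reading.
- optics.camera_info(name): a dict with "intrinsics" (3x3 intrinsics, pixels), "rvec" (rotation vector, rad) and "tvec" (3), from world to camera coordinates, as OpenCV has them; the wrist camera has in their place "tool_from_camera" (4x4, takes a point from camera to tool coordinates, whose origin is the TCP and whose axes are the flange's). Camera axes: x right, y down, z forward; pixel columns grow to the right and rows downward; lengths in m; the calibration is good to about 2 mm. A picture is of the moment at which its call begins: read the wrist's pose just before it. camera_info takes no time and is no camera call.
- close_job(): hands the job in; it is judged then, once.
The state is a dict: "time": time; "qpos": joint angles; "joint_vel": joint speeds; "tau": joint torques, N m; "position": TCP position; "eef_rot": TCP orientation; "contact_force": force on the tool from outside, world axes, zero at the start; "torque": the same for the moment, N m; "width": opening from 0.0 (shut) to 1.0 (fully open); "grip_force": force on a finger pad.
Only numpy, scipy, OpenCV 4.12 (cv2) and the standard library are available. Lean on these libraries where they do the work, as an engineer would, in place of code of your own. Each camera call takes 0.05 s, during which the arm holds its last target. There are 200 camera calls.

### The job

Put away the hardware left on the optical bench, each kind in its own white tray: both bright metal pedestal posts standing upright in the round dish, the two lens mounts standing upright in the two-bay tray with one in each bay, and the clamping fork lying flat, knob up, in the long undivided tray. Everything must sit fully on its tray's floor and be let go; do not push or knock the sample jar or the hand-held meter.

Things in the scene. Friction and masses are not known exactly. Their poses are not given: they have to be found in the camera images.
- post_a: Pedestal post standing upright: plain bright bare-metal round pillar 25 mm diameter and 60 mm tall in all, on a foot flange 32 mm diameter and 8 mm high; about 0.22 kg. Origin: centre of the underside; z up along the pillar. There are two alike.
- post_b: Pedestal post standing upright: plain bright bare-metal round pillar 25 mm diameter and 60 mm tall in all, on a foot flange 32 mm diameter and 8 mm high; about 0.22 kg. Origin: centre of the underside; z up along the pillar. There are two alike.
- lens_a: Lens mount standing upright: black ring 40 mm diameter and 12 mm thick (two flat faces) holding a round glass, upright on a black rectangular foot 30 mm (x) by 40 mm (y) by 8 mm high; 50 mm tall in all; about 0.12 kg. Origin: centre of the foot's underside; z up; x is the optical axis, so the flat faces of the ring lie at x = -6 and +6 mm, and the ring's centre is 30 mm up. There are two alike.
- lens_b: Lens mount standing upright: black ring 40 mm diameter and 12 mm thick (two flat faces) holding a round glass, upright on a black rectangular foot 30 mm (x) by 40 mm (y) by 8 mm high; 50 mm tall in all; about 0.12 kg. Origin: centre of the foot's underside; z up; x is the optical axis, so the flat faces of the ring lie at x = -6 and +6 mm, and the ring's centre is 30 mm up. There are two alike.
- fork: Clamping fork lying flat: dark steel bar 80 mm long (x, from -40 to +40 mm), 26 mm wide (y) and 10 mm thick, with an open slot 10 mm wide along its +x half; a round upright thumb knob 20 mm diameter stands on it at the origin, from 10 mm to 42 mm above the underside, and is a good place to hold it; about 0.16 kg. Origin: underside, below the knob, at the middle of the length; z up.
- dish: Round white dish, for the posts: 112 mm outside, 104 mm inside diameter, rim 14 mm high, inner floor 4 mm above the underside. Fixed to the table. Origin: centre of the underside; z up.
- twin_tray: Rectangular white tray with two bays, for the lens mounts: 66 mm (x) by 140 mm (y) outside, walls 3 mm, all 14 mm high, one 3 mm divider across the middle (at y = 0) making two bays about 60 mm (x) by 65 mm (y), centred at y = +34 and -34 mm; inner floor 3 mm above the underside. Fixed to the table. Origin: centre of the underside; z up.
- long_tray: Rectangular white tray without divider, for the clamping fork: 62 mm (x) by 124 mm (y) outside, walls 3 mm and 14 mm high, inner space 56 by 118 mm with the long side along y; inner floor 3 mm above the underside. Fixed to the table. Origin: centre of the underside; z up.
- jar: Bystander: small sample jar with a blue cap and a paper label, 48 mm diameter, 68 mm tall, standing loose. Origin: centre of the underside. Not to be moved.
- meter: Bystander: grey hand-held meter lying loose, 85 mm (x) by 55 mm (y) by 26 mm high. Origin: centre of the underside. Not to be moved.
Things that resemble listed ones, but are neither listed nor needed, are in the scene too. Leave any blue or purple look-alike of the lens_a alone.

How it is judged (in metres and radians):
At the end, for the whole second after the job is handed in: Released and at rest on the tray floors (origins under 8 mm up), within 0.08 rad of upright: both posts within 40 mm of the dish centre; one lens mount per bay (25 mm of the long centre line, 10-62 mm from the divider); fork knob up, within 25 mm across and 30 mm along of its tray centre (z of post_a in the frame of dish between 0 and 0.008 m and angle between each of post_a, post_b, lens_a, lens_b, fork's own z axis and vertical below 0.08 rad and horizontal distance between each of post_a, post_b and dish below 0.04 m and z of post_b in the frame of dish between 0 and 0.008 m and z of lens_a in the frame of twin_tray between 0 and 0.008 m and z of lens_b in the frame of twin_tray between 0 and 0.008 m and ((x of lens_a in the frame of twin_tray between -0.025 and 0.025 m and y of lens_a in the frame of twin_tray between 0.01 and 0.062 m and x of lens_b in the frame of twin_tray between -0.025 and 0.025 m and y of lens_b in the frame of twin_tray between -0.062 and -0.01 m) or (x of lens_b in the frame of twin_tray between -0.025 and 0.025 m and y of lens_b in the frame of twin_tray between 0.01 and 0.062 m and x of lens_a in the frame of twin_tray between -0.025 and 0.025 m and y of lens_a in the frame of twin_tray between -0.062 and -0.01 m)) and z of fork in the frame of long_tray between 0 and 0.008 m and x of fork in the frame of long_tray between -0.025 and 0.025 m and y of fork in the frame of long_tray between -0.03 and 0.03 m and linear speed of each of post_a, post_b, lens_a, lens_b, fork below 0.02 m/s and angular speed of each of post_a, post_b, lens_a, lens_b, fork below 0.2 rad/s); the robot touches nothing.
It fails at once if the jar is moved more than 20 mm or tipped (distance of jar from where it was at the start of the episode above 0.02 m or angle between jar's own z axis and vertical above 0.3 rad).
It fails at once if the meter is moved more than 20 mm (distance of meter from where it was at the start of the episode above 0.02 m).
It also fails if it takes over 106 s, if anything falls off the work surface, if the arm or the gripper's body presses on something with over 40 N, if the wrist force passes 120 N, or if a joint passes its speed limit or range.

## Working session

There is one attempt and no reset: what is moved stays moved. The work goes in short steps, Python scripts to look and compute and a tool call to move; the robot and the scene stay as the last step left them, time stands still between calls to the robot, and variables do not carry over. Pictures are saved under pics/ and viewed, at most 14 in all, crops included, and the job is handed in when it is done.

Besides the shell and the picture viewer there is one more tool, called after "Emit:" as a command line: name --pt "numbers of a row" for each row, then --argument value for the rest. carry_out: Moves the arm, as the interface text tells. Its arguments: {"type":"object","properties":{"moves":{"type":"array"},"jaw":{"type":"number"},"squeeze":{"type":"number"}},"required":["moves"]}

```bash
mkdir -p pics
cat > h.py <<'E'
import numpy as np, cv2
from scipy.spatial.transform import Rotation as R
from plant import monitor, optics, close_job
def cam(n):
    c=optics.camera_info(n); K=np.array(c["intrinsics"])
    if n=="wrist":
        s=monitor.state(); T=np.eye(4); T[:3,:3]=R.from_euler('xyz',s["eef_rot"],degrees=True).as_matrix(); T[:3,3]=s["position"]
        return K,T@np.array(c["tool_from_camera"])
    T=np.eye(4); T[:3,:3]=cv2.Rodrigues(np.array(c["rvec"],float))[0]; T[:3,3]=np.ravel(c["tvec"])
    return K,np.linalg.inv(T)
def ray(KT,u,v,z):
    K,T=KT; d=T[:3,:3]@np.linalg.inv(K)@[u,v,1.]; o=T[:3,3]
    return o+d*(z-o[2])/d[2]
def cloud(KT,dep):
    K,T=KT; v,u=np.mgrid[:dep.shape[0],:dep.shape[1]]
    p=np.stack([(u-K[0,2])/K[0,0]*dep,(v-K[1,2])/K[1,1]*dep,dep],-1)
    return p@T[:3,:3].T+T[:3,3]
E
python3 - <<'E'
from h import *
print(monitor.state())
for n in("top","scene"):
    k=cam(n); a,d=optics.grab_frame(n); np.savez(f"pics/{n}0.npz",a=a,d=d,K=k[0],T=k[1])
    cv2.imwrite(f"pics/{n}0.png",cv2.cvtColor(a,cv2.COLOR_RGB2BGR)); print(n,k)
print(optics.camera_info("wrist"))
E
```

```text
{'time': 0.0, 'qpos': array([ 6.78370865e+01,  1.64539303e+01,  9.04246416e+01, -1.67821241e-03,
        7.32583051e+01, -8.59345270e+00]), 'joint_vel': array([ 0.02366167, -0.02720917,  0.00470979, -0.00465163,  0.12637509,
        0.10994396]), 'tau': array([-1.55388141e-03, -4.05969357e+01, -2.92630541e+01, -2.73816586e-04,
        5.95292149e-03, -1.39010535e-05]), 'position': array([0.15823463, 0.65592303, 0.40332366]), 'eef_rot': array([-1.79864420e+02, -1.88645752e-02,  1.66431002e+02]), 'contact_force': array([-0.38730393,  0.05524472,  0.95960938]), 'torque': array([ 0.03511319, -0.04696515, -0.03914703]), 'grip_force': 0.0, 'width': 1.0008062885352564}
top (array([[432.2951948 ,   0.        , 326.30577159],
       [  0.        , 432.2951948 , 205.29601387],
       [  0.        ,   0.        ,   1.        ]]), array([[ 0.02458038, -0.98256295,  0.18429826,  0.31189295],
       [-0.99951886, -0.02764322, -0.01406765,  0.00210654],
       [ 0.01891695, -0.1838638 , -0.98276968,  1.09736713],
       [ 0.        ,  0.        ,  0.        ,  1.        ]]))
scene (array([[492.1926
[... 216 characters left out ...]
252,  0.30577701, -0.37901318,  0.45582365],
       [ 0.01217141, -0.79175522, -0.61071723,  0.79865151],
       [ 0.        ,  0.        ,  0.        ,  1.        ]]))
{'intrinsics': array([[291.92194779,   0.        , 323.65585337],
       [  0.        , 291.92194779, 195.00789028],
       [  0.        ,   0.        ,   1.        ]]), 'tool_from_camera': array([[-2.77850013e-04, -9.45838400e-01, -3.24637712e-01,
         8.32453370e-02],
       [ 9.99998948e-01,  1.99369582e-04, -1.43674352e-03,
         8.73133271e-04],
       [ 1.42365007e-03, -3.24637769e-01,  9.45837350e-01,
         3.04573696e-02],
       [ 0.00000000e+00,  0.00000000e+00,  0.00000000e+00,
         1.00000000e+00]])}
```

View pics/top0.png

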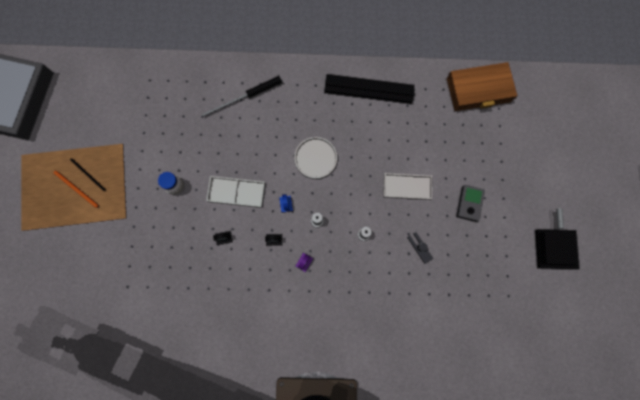

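View pics/scene0.png

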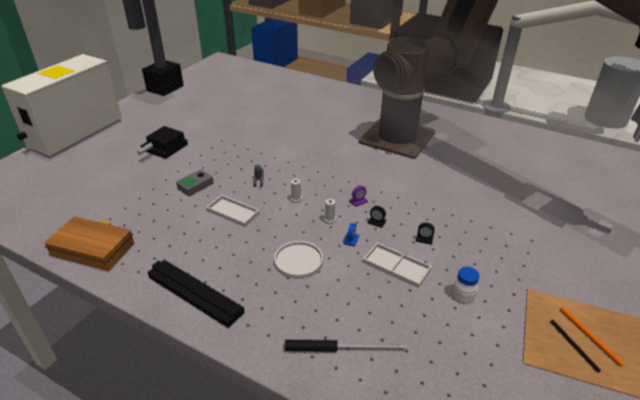

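The top view shows:
- **Posts:** bright metal at (317,218) and (366,233).
- **Black lens mounts:** (222,238) and (274,240). The blue one at (286,203) and the purple one at (304,261) are look-alikes to leave.
- **Fork:** (419,247).
- **Trays:** dish (316,158), twin tray (236,191), long tray (408,186).
- **Bystanders:** jar (170,182), meter (470,203).

I'll confirm this with an enlarged crop and measure.

Run:
```python
from h import *
f=np.load("pics/top0.npz"); a,d=f["a"],f["d"]; KT=(f["K"],f["T"])
c=a[140:280,150:490]; cv2.imwrite("pics/crop.png",cv2.convertScaleAbs(cv2.cvtColor(cv2.resize(c,(800,330),interpolation=cv2.INTER_CUBIC),cv2.COLOR_RGB2BGR),alpha=1.6))
P=cloud(KT,d); z=P[...,2]; t=z[140:280,150:490]; print("table z",np.median(t[t<.5]))
# heights clusters
m=((z>np.median(t)+.009)&(d>0)).astype(np.uint8); m[:130]=0;m[290:]=0;m[:,:130]=0;m[:,500:]=0
n,l,s,cc=cv2.connectedComponentsWithStats(m)
for i in range(1,n):
    if s[i,4]<12: continue
    q=P[l==i]; top=q[q[:,2]>q[:,2].max()-.008]
    r=cv2.minAreaRect((q[:,:2]*1000).astype(np.float32))
    print(cc[i].round(),s[i,4],"mean",q.mean(0).round(3),"zmax",q[:,2].max().round(3),"top",top.mean(0).round(3),"rect",np.round(r[0]),np.round(r[1]),round(r[2]))
# white trays
w=((a.min(2)>150)).astype(np.uint8); w[:130]=0;w[290:]=0
w=cv2.morphologyEx(w,cv2.MORPH_CLOSE,np.ones((5,5)))
for k in cv2.findContours(w,0,1)[0]:
    if cv2.contourArea(k)<300: continue
    for zz in (.003,.014):
        q=np.array([ray(KT,u,v,zz)[:2]*1000 for u,v in k[:,0]],np.float32); r=cv2.minAreaRect(q); print("white",zz,np.round(k[:,0].mean(0)),np.round(r[0]),np.round(r[1]),round(r[2],1))
```

```text
table z -0.0004825530095609043
[315. 157.] 214 mean [0.643 0.018 0.013] zmax 0.018 top [0.641 0.019 0.013] rect [642.  18.] [109. 110.] 47
[171. 183.] 433 mean [0.553 0.372 0.053] zmax 0.073 top [0.556 0.378 0.068] rect [556. 376.] [45. 45.] 14
[407. 186.] 199 mean [ 0.573 -0.221  0.013] zmax 0.019 top [ 0.572 -0.219  0.013] rect [ 573. -222.] [124.  64.] 89
[235. 191.] 263 mean [0.545 0.222 0.013] zmax 0.019 top [0.545 0.222 0.013] rect [546. 220.] [141.  67.] 86
[471. 203.] 763 mean [ 0.529 -0.38   0.024] zmax 0.034 top [ 0.53  -0.382  0.028] rect [ 531. -382.] [56. 85.] 77
[285. 202.] 94 mean [0.515 0.089 0.04 ] zmax 0.052 top [0.519 0.091 0.048] rect [517.  89.] [39. 15.] 10
[317. 219.] 114 mean [0.473 0.009 0.049] zmax 0.064 top [0.476 0.01  0.059] rect [474.   9.] [26. 25.] 2
[365. 233.] 115 mean [ 0.443 -0.108  0.05 ] zmax 0.064 top [ 0.445 -0.11   0.059] rect [ 444. -109.] [26. 25.] 19
[222. 237.] 126 mean [0.425 0.241 0.037] zmax 0.053 top [0.426 0.245 0.048] rect [429. 242.] [23. 41.] 3
[423. 249.] 180 mean [ 0.409 -0.257  0.021] zmax 0.045 top [ 0.414 -0.253  0.041] rect [ 413. -254.] [78. 25.] 33
[273. 238.] 110 mean [0.424 0.116 0.038] zmax 0.053 top [0.425 0.116 0.048] rect [427. 117.] [23. 38.] 3
[412. 241.] 25 mean [ 0.431 -0.232  0.01 ] zmax 0.014 top [ 0.431 -0.232  0.01 ] rect [ 430. -232.] [30.  8.] 32
[304. 262.] 102 mean [0.368 0.039 0.04 ] zmax 0.053 top [0.369 0.039 0.049] rect [370.  37.] [26. 39.] 57
white 0.003 [237. 192.] [545. 219.] [127.  55.] 85.2
white 0.014 [237. 192.] [543. 217.] [126.  55.] 85.2
white 0.003 [407. 187.] [ 572. -222.] [111.  50.] 88.6
white 0.014 [407. 187.] [ 570. -220.] [109.  49.] 88.6
white 0.003 [315. 159.] [642.  18.] [96. 92.] 1.7
white 0.014 [315. 159.] [638.  18.] [95. 91.] 1.7
```

View pics/crop.png

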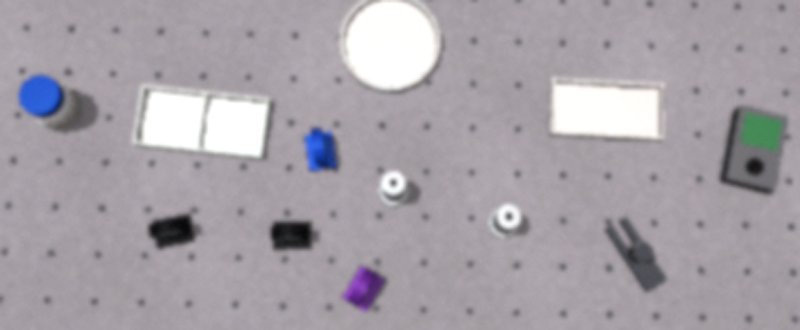

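The crop confirms the choice. The two black mounts at (172,230) and (292,235) in the crop are the listed ones. Blue (320,150) and purple (363,287) stay, and the bright pillars at (393,185) and (508,217) are the posts. Next I'll refine poses using both depth views.

Run:
```python
from h import *
C={}
for n in("top","scene"):
    f=np.load(f"pics/{n}0.npz"); P=cloud((f["K"],f["T"]),f["d"]); C[n]=P[f["d"]>0]
for nm,x,y,lo,r in [("lensL",.427,.242,.03,.035),("lensR",.426,.117,.03,.035),("post1",.475,.009,.02,.03),("post2",.444,-.109,.02,.03),("knob",.415,-.254,.02,.03),("forkbar",.415,-.254,.006,.06)]:
    for k,P in list(C.items())+[("both",np.vstack(list(C.values())))]:
        q=P[(np.hypot(P[:,0]-x,P[:,1]-y)<r)&(P[:,2]>lo)]
        if nm=="forkbar": q=q[q[:,2]<.016]
        if len(q)<8: print(nm,k,len(q)); continue
        e=np.cov(q[:,:2].T); w,v=np.linalg.eigh(e)
        rc=cv2.minAreaRect((q[:,:2]*1000).astype(np.float32))
        print(nm,k,len(q),"mean",q.mean(0).round(3),"axis",round(np.degrees(np.arctan2(v[1,1],v[0,1]))%180,1),"rect",np.round(rc[0]),np.round(rc[1]),round(rc[2],1))
```

```text
lensL top 95 mean [0.426 0.242 0.044] axis 103.3 rect [426. 243.] [12. 39.] 13.5
lensL scene 148 mean [0.43  0.245 0.042] axis 104.8 rect [427. 244.] [18. 39.] 16.5
lensL both 243 mean [0.428 0.244 0.043] axis 103.1 rect [427. 244.] [18. 39.] 16.5
lensR top 82 mean [0.424 0.116 0.045] axis 92.1 rect [424. 117.] [12. 37.] 1.9
lensR scene 135 mean [0.429 0.119 0.042] axis 95.2 rect [425. 118.] [19. 39.] 0.3
lensR both 217 mean [0.427 0.118 0.043] axis 92.3 rect [425. 118.] [19. 39.] 0.3
post1 top 99 mean [0.474 0.009 0.055] axis 2.6 rect [475.  10.] [24. 22.] 2.4
post1 scene 172 mean [0.483 0.011 0.046] axis 108.1 rect [479.   9.] [28. 23.] 33.8
post1 both 271 mean [0.48  0.011 0.05 ] axis 7.9 rect [477.   9.] [27. 27.] 60.8
post2 top 102 mean [ 0.443 -0.109  0.055] axis 151.8 rect [ 444. -109.] [22. 24.] 89.8
post2 scene 166 mean [ 0.451 -0.107  0.046] axis 119.1 rect [ 447. -110.] [27. 25.] 24.2
post2 both 268 mean [ 0.448 -0.108  0.049] axis 160.8 rect [ 446. -110.] [28. 25.] 22.0
knob top 66 mean [ 0.414 -0.252  0.039] axis 102.6 rect [ 414. -253.] [18. 20.] 0.4
knob scene 71 mean [ 0.418 -0.251  0.035] axis 171.4 rect [ 415. -254.] [23. 20.] 64.9
knob both 137 mean [ 0.416 -0.251  0.037] axis 7.5 rect [ 417. -253.] [21. 23.] 83.8
forkbar top 210 mean [ 0.41  -0.255  0.009] axis 33.1 rect [ 414. -253.] [80. 26.] 32.4
forkbar scene 86 mean [ 0.425 -0.247  0.011] axis 31.3 rect [ 427. -273.] [84. 70.] 32.4
forkbar both 296 mean [ 0.415 -0.253  0.01 ] axis 32.1 rect [ 427. -272.] [84. 71.] 33.9
```

Emit:
carry_out --pt "0 0 0 0 0 0.89" --pt "0 0 0 0 0 0.89" --pt "0 0 0 0 0 0.89" --pt "0 0 0 0 0 0.89" --pt "0 0 0 0 0 0.89" --jaw 0.6

```text
time: 0.72
position: [0.1583, 0.656, 0.4039]
eef_rot: [-179.9, 0.1, 112.4]
contact_force: [-0.1, 0.3, -1.2]
width: 0.601
grip_force: 0.0
```

Emit:
carry_out --pt "-0.807 0.152 0.173 0 0 0.104" --pt "-0.807 0.152 0.173 0 0 0.104" --pt "-0.807 0.152 0.173 0 0 0.104" --pt "-0.807 0.152 0.173 0 0 0.104" --pt "-0.807 0.152 0.173 0 0 0.104" --jaw 0.5

```text
time: 1.35
position: [0.3271, 0.399, 0.3396]
eef_rot: [-180.0, 0.0, 103.8]
contact_force: [1.1, 0.5, 0.5]
width: 0.503
grip_force: 0.0
```

Emit:
carry_out --pt "-0.292 0.1 0.066 0 0 0" --pt "-0.292 0.1 0.066 0 0 0" --pt "-0.292 0.1 0.066 0 0 0" --pt "-0.292 0.1 0.066 0 0 0" --jaw 0.5

```text
time: 1.85
position: [0.4278, 0.2419, 0.2994]
eef_rot: [-179.9, 0.0, 103.4]
contact_force: [-1.2, -0.5, -0.1]
width: 0.499
grip_force: 0.0
```

Run:
```python
from h import *
KT=cam("wrist"); s=monitor.state(); print(s["position"],s["eef_rot"])
a,d=optics.grab_frame("wrist"); cv2.imwrite("pics/w1.png",cv2.cvtColor(a,cv2.COLOR_RGB2BGR))
P=cloud(KT,d)[d>0]
for x,y in((.427,.243),(.425,.117)):
    q=P[(np.hypot(P[:,0]-x,P[:,1]-y)<.035)&(P[:,2]>.03)&(P[:,2]<.06)]
    if len(q)>8: print(len(q),q.mean(0).round(3),cv2.minAreaRect((q[q[:,2]>.04][:,:2]*1000).astype(np.float32)))
```

```text
[0.42784964 0.24190109 0.29941044] [-1.79858280e+02  3.40606503e-02  1.03411799e+02]
685 [0.426 0.25  0.046] ((427.3062438964844, 245.92822265625), (11.755934715270996, 34.18251037597656), 13.05805492401123)
512 [0.426 0.127 0.045] ((425.8664855957031, 120.4924087524414), (12.228498458862305, 33.203453063964844), 1.7854961156845093)
```

View pics/w1.png

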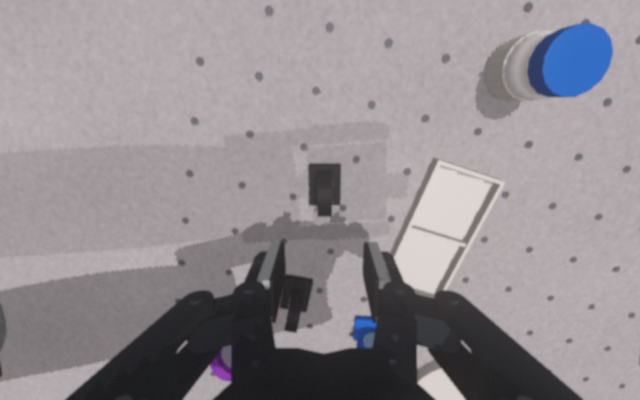

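The wrist view shows the mount at (324,188), on the centreline between the fingers (x 265–380). The position agrees within 2 mm and the yaw is 103°. Descending.

Emit:
carry_out --pt "0.002 0 0.09 0 0 0" --pt "0.002 0 0.14 0 0 0" --pt "0.002 0 0.183 0 0 0" --pt "0.002 0 0.183 0 0 0"

```text
time: 2.4
position: [0.4245, 0.2471, 0.1891]
eef_rot: [-179.7, 0.0, 103.9]
contact_force: [-0.7, -0.1, 0.8]
width: 0.499
grip_force: 0.0
```

Emit:
carry_out --pt "0 0 0 0 0 0" --pt "0 0 0 0 0 0" --pt "0 0 0 0 0 0" --pt "0 0 0 0 0 0" --pt "0 0 0 0 0 0" --jaw 0 --squeeze 35

```text
time: 3.02
position: [0.427, 0.2466, 0.1925]
eef_rot: [179.9, -0.1, 103.7]
contact_force: [-2.3, 3.1, 5.7]
width: 0.135
grip_force: 40.0
```

Emit:
carry_out --pt "0 0 -0.1 0 0 0" --pt "-0.01 0.06 -0.133 0 0 0.1" --pt "-0.036 0.199 -0.133 0 0 0.212" --pt "-0.036 0.199 -0.133 0 0 0.212" --pt "-0.036 0.199 -0.133 0 0 0.212"

```text
time: 3.65
position: [0.5485, 0.2531, 0.2705]
eef_rot: [180.0, 0.0, 85.5]
contact_force: [-0.9, -0.5, -0.9]
width: 0.134
grip_force: 38.9
```

Emit:
carry_out --pt "0 0 0.08 0 0 0" --pt "0 0 0.11 0 0 0" --pt "0 0 0.122 0 0 0" --pt "0 0 0.122 0 0 0"

```text
time: 4.15
position: [0.5473, 0.2537, 0.1979]
eef_rot: [180.0, -0.0, 85.6]
contact_force: [0.2, 0.0, -0.1]
width: 0.131
grip_force: 38.9
```

Emit:
carry_out --pt "0 0 0 0 0 0" --pt "0 0 0 0 0 0" --pt "0 0 0 0 0 0" --pt "0 0 -0.05 0 0 0" --pt "0 0 -0.16 0 0 0" --jaw 0.45

```text
time: 4.78
position: [0.5462, 0.2532, 0.2877]
eef_rot: [-179.6, 0.1, 85.6]
contact_force: [0.8, -0.1, 0.7]
width: 0.451
grip_force: 0.0
```

Emit:
carry_out --pt "-0.24 -0.184 0 0 0 -0.0745" --pt "-0.24 -0.184 0 0 0 -0.0745" --pt "-0.24 -0.184 0 0 0 -0.0745" --pt "-0.24 -0.184 0 0 0 -0.0745" --pt "-0.24 -0.184 0 0 0 -0.0745"

```text
time: 5.4
position: [0.4267, 0.1186, 0.2909]
eef_rot: [179.9, -0.0, 91.9]
contact_force: [0.8, -0.4, 0.1]
width: 0.45
grip_force: 0.0
```

Emit:
carry_out --pt "0 -0.002 0.09 0 0 0" --pt "0 -0.002 0.14 0 0 0" --pt "0 -0.002 0.168 0 0 0" --pt "0 -0.002 0.168 0 0 0"

```text
time: 5.9
position: [0.4256, 0.1192, 0.1882]
eef_rot: [-179.9, -0.0, 92.0]
contact_force: [-0.1, -0.5, 0.8]
width: 0.452
grip_force: 0.0
```

Emit:
carry_out --pt "0 0 0 0 0 0" --pt "0 0 0 0 0 0" --pt "0 0 0 0 0 0" --pt "0 0 0 0 0 0" --pt "0 0 0 0 0 0" --jaw 0

```text
time: 6.52
position: [0.4259, 0.1187, 0.1904]
eef_rot: [179.8, -0.0, 91.9]
contact_force: [0.2, 1.6, 5.3]
width: 0.138
grip_force: 36.2
```

Emit:
carry_out --pt "0 0 -0.1 0 0 0" --pt "0.03 0.06 -0.133 0 0 0.04" --pt "0.105 0.197 -0.133 0 0 0.0745" --pt "0.105 0.197 -0.133 0 0 0.0745" --pt "0.105 0.197 -0.133 0 0 0.0745"

```text
time: 7.15
position: [0.5417, 0.1861, 0.268]
eef_rot: [-179.9, 0.1, 85.6]
contact_force: [0.9, -0.6, -0.6]
width: 0.134
grip_force: 35.2
```

Good. Lowering to about 0.195.

Emit:
carry_out --pt "0 0 0.08 0 0 0" --pt "0 0 0.11 0 0 0" --pt "0 0 0.121 0 0 0" --pt "0 0 0.121 0 0 0"

```text
time: 7.65
position: [0.5409, 0.1853, 0.1967]
eef_rot: [-180.0, 0.0, 85.5]
contact_force: [-0.7, 0.4, -0.5]
width: 0.138
grip_force: 35.1
```

Emit:
carry_out --pt "0 0 0 0 0 0" --pt "0 0 0 0 0 0" --pt "0 0 0 0 0 0" --pt "0 0 -0.05 0 0 0" --pt "0 0 -0.16 0 0 0" --jaw 0.45

```text
time: 8.28
position: [0.5397, 0.1853, 0.2868]
eef_rot: [-179.6, 0.1, 85.6]
contact_force: [1.3, 0.4, 0.8]
width: 0.445
grip_force: 0.0
```

Emit:
carry_out --pt "-0.301 -0.084 0 0 0 -0.051" --pt "-0.301 -0.084 0 0 0 -0.051" --pt "-0.301 -0.084 0 0 0 -0.051" --pt "-0.301 -0.084 0 0 0 -0.051" --pt "-0.301 -0.084 0 0 0 -0.051" --jaw 0.65

```text
time: 8.9
position: [0.4768, 0.0092, 0.2893]
eef_rot: [179.9, -0.0, 89.9]
contact_force: [1.0, -0.8, 0.0]
width: 0.652
grip_force: 0.0
```

Run:
```python
from h import *
KT=cam("wrist"); s=monitor.state(); print(s["position"])
a,d=optics.grab_frame("wrist")
P=cloud(KT,d)[d>0]
for x,y,lo,hi in((.476,.009,.045,.07),(.445,-.109,.045,.07),(.642,.018,.008,.022)):
    q=P[(np.hypot(P[:,0]-x,P[:,1]-y)<(.035 if hi>.05 else .07))&(P[:,2]>lo)&(P[:,2]<hi)]
    if len(q)>8: print(len(q),q.mean(0).round(3),cv2.minAreaRect((q[:,:2]*1000).astype(np.float32)))
```

```text
[0.4768441  0.00923818 0.28934858]
1008 [0.477 0.013 0.059] ((477.3342590332031, 10.652612686157227), (24.33721923828125, 24.784482955932617), 14.72939682006836)
752 [ 0.446 -0.104  0.057] ((445.9242858886719, -106.27967834472656), (24.094261169433594, 20.311752319335938), 0.408821165561676)
2749 [0.648 0.022 0.013] ((643.1337280273438, 19.13219451904297), (110.68421936035156, 111.94746398925781), 68.88414764404297)
```

Emit:
carry_out --pt "0.001 0 0.09 0 0 0" --pt "0.001 0 0.14 0 0 0" --pt "0.001 0 0.157 0 0 0" --pt "0.001 0 0.157 0 0 0"

```text
time: 9.45
position: [0.4771, 0.0108, 0.1946]
eef_rot: [-180.0, -0.0, 90.0]
contact_force: [0.4, -0.5, -0.3]
width: 0.651
grip_force: 0.0
```

Emit:
carry_out --pt "0 0 0 0 0 0" --pt "0 0 0 0 0 0" --pt "0 0 0 0 0 0" --pt "0 0 0 0 0 0" --pt "0 0 0 0 0 0" --jaw 0 --squeeze 50

```text
time: 10.07
position: [0.4775, 0.0099, 0.1963]
eef_rot: [179.9, 0.0, 89.9]
contact_force: [-1.5, 1.5, 6.6]
width: 0.279
grip_force: 49.0
```

Emit:
carry_out --pt "0 0 -0.1 0 0 0" --pt "0.01 0.06 -0.133 0 0 0" --pt "0.053 0.275 -0.133 0 0 0" --pt "0.053 0.275 -0.133 0 0 0" --pt "0.053 0.275 -0.133 0 0 0"

```text
time: 10.7
position: [0.6444, 0.042, 0.2733]
eef_rot: [180.0, -0.0, 90.0]
contact_force: [-0.7, -0.6, -1.0]
width: 0.284
grip_force: 50.0
```

Emit:
carry_out --pt "0 -0.003 0.08 0 0 0" --pt "0 -0.003 0.105 0 0 0" --pt "0 -0.003 0.119 0 0 0" --pt "0 -0.003 0.119 0 0 0"

```text
time: 11.2
position: [0.6399, 0.0415, 0.2036]
eef_rot: [180.0, 0.0, 89.9]
contact_force: [0.1, -0.1, -1.7]
width: 0.277
grip_force: 50.0
```

Emit:
carry_out --pt "0 0 0 0 0 0" --pt "0 0 0 0 0 0" --pt "0 0 0 0 0 0" --pt "0 0 -0.05 0 0 0" --pt "0 0 -0.14 0 0 0" --jaw 0.65

```text
time: 11.82
position: [0.639, 0.0417, 0.2854]
eef_rot: [-179.7, -0.0, 89.9]
contact_force: [1.1, 0.2, 0.1]
width: 0.647
grip_force: 0.0
```

Emit:
carry_out --pt "-0.25 -0.322 0 0 0 0" --pt "-0.25 -0.322 0 0 0 0" --pt "-0.25 -0.322 0 0 0 0" --pt "-0.25 -0.322 0 0 0 0" --pt "-0.25 -0.322 0 0 0 0"

```text
time: 12.45
position: [0.4443, -0.1095, 0.287]
eef_rot: [-180.0, 0.0, 89.7]
contact_force: [1.1, 0.9, 0.3]
width: 0.65
grip_force: 0.0
```

Emit:
carry_out --pt "0.001 0.002 0.09 0 0 0" --pt "0.001 0.002 0.14 0 0 0" --pt "0.001 0.002 0.153 0 0 0" --pt "0.001 0.002 0.153 0 0 0"

```text
time: 12.95
position: [0.4486, -0.1075, 0.1957]
eef_rot: [180.0, 0.0, 90.0]
contact_force: [-0.1, -1.2, 0.2]
width: 0.651
grip_force: 0.0
```

Emit:
carry_out --pt "0 0 0 0 0 0" --pt "0 0 0 0 0 0" --pt "0 0 0 0 0 0" --pt "0 0 0 0 0 0" --pt "0 0 0 0 0 0" --jaw 0

```text
time: 13.58
position: [0.4484, -0.1078, 0.1968]
eef_rot: [179.9, 0.0, 89.9]
contact_force: [-1.7, 0.8, 6.2]
width: 0.28
grip_force: 49.0
```

Emit:
carry_out --pt "0 0 -0.1 0 0 0" --pt "0.17 0.323 -0.14 0 0 0" --pt "0.17 0.323 -0.14 0 0 0" --pt "0.17 0.323 -0.14 0 0 0" --pt "0.17 0.323 -0.14 0 0 0"

```text
time: 14.2
position: [0.6438, -0.0042, 0.28]
eef_rot: [179.8, 0.0, 90.0]
contact_force: [-0.2, -0.8, -1.2]
width: 0.279
grip_force: 49.8
```

Emit:
carry_out --pt "0 0 0 0 0 0" --pt "0 0 0 0 0 0"

```text
time: 14.45
position: [0.6409, -0.0059, 0.2784]
eef_rot: [-179.9, -0.0, 89.9]
contact_force: [0.0, -0.4, -2.1]
width: 0.277
grip_force: 49.9
```

Emit:
carry_out --pt "0 0 0.08 0 0 0" --pt "0 0 0.11 0 0 0" --pt "0 0 0.127 0 0 0" --pt "0 0 0.127 0 0 0"

```text
time: 14.95
position: [0.6416, -0.0061, 0.2032]
eef_rot: [-180.0, -0.0, 89.9]
contact_force: [0.7, 0.7, -1.4]
width: 0.282
grip_force: 49.8
```

Emit:
carry_out --pt "0 0 0 0 0 0" --pt "0 0 0 0 0 0" --pt "0 0 0 0 0 0" --pt "0 0 -0.05 0 0 0" --pt "0 0 -0.14 0 0 0" --jaw 0.65

```text
time: 15.58
position: [0.6407, -0.0056, 0.2853]
eef_rot: [-179.7, -0.1, 89.9]
contact_force: [0.3, 0.4, 1.0]
width: 0.654
grip_force: 0.0
```

Emit:
carry_out --pt "-0.412 -0.377 0 0 0 0.675" --pt "-0.412 -0.377 0 0 0 0.675" --pt "-0.412 -0.377 0 0 0 0.675" --pt "-0.412 -0.377 0 0 0 0.675" --pt "-0.412 -0.377 0 0 0 0.675"

```text
time: 16.2
position: [0.4291, -0.2372, 0.2879]
eef_rot: [179.9, -0.0, 35.9]
contact_force: [0.2, 0.6, 0.2]
width: 0.649
grip_force: 0.0
```

Emit:
carry_out --pt "-0.035 0.007 0 0 0 0.045" --pt "-0.035 0.007 0.05 0 0 0.045" --pt "-0.035 0.007 0.13 0 0 0.045" --pt "-0.035 0.007 0.166 0 0 0.045" --pt "-0.035 0.007 0.166 0 0 0.045"

```text
time: 16.82
position: [0.4154, -0.2514, 0.1861]
eef_rot: [-179.8, 0.1, 32.4]
contact_force: [-0.5, 0.1, -0.9]
width: 0.646
grip_force: 0.0
```

Emit:
carry_out --pt "0 0 0 0 0 0" --pt "0 0 0 0 0 0" --pt "0 0 0 0 0 0" --pt "0 0 0 0 0 0" --pt "0 0 0 0 0 0" --jaw 0

```text
time: 17.45
position: [0.4169, -0.2526, 0.1893]
eef_rot: [179.8, -0.1, 32.4]
contact_force: [-0.6, -0.2, 6.8]
width: 0.214
grip_force: 49.3
```

Emit:
carry_out --pt "0 0 -0.1 0 0 -0.1" --pt "0.06 0.03 -0.117 0 0 -0.25" --pt "0.247 0.093 -0.117 0 0 -0.659" --pt "0.247 0.093 -0.117 0 0 -0.659" --pt "0.247 0.093 -0.117 0 0 -0.659"

```text
time: 18.08
position: [0.5739, -0.2185, 0.2577]
eef_rot: [179.9, 0.0, 84.5]
contact_force: [-0.1, -0.2, -1.4]
width: 0.214
grip_force: 49.4
```

Emit:
carry_out --pt "0 0 0 0 0 -0.08"

```text
time: 18.2
position: [0.5716, -0.2191, 0.257]
eef_rot: [-179.9, -0.0, 91.1]
contact_force: [-0.0, 0.5, -0.8]
width: 0.219
grip_force: 49.4
```

Emit:
carry_out --pt "-0.003 0 0.06 0 0 0.02" --pt "-0.003 0 0.09 0 0 0.02" --pt "-0.003 0 0.105 0 0 0.02" --pt "-0.003 0 0.105 0 0 0.02"

```text
time: 18.7
position: [0.5711, -0.2215, 0.1944]
eef_rot: [-180.0, -0.0, 89.1]
contact_force: [0.3, -0.4, -1.7]
width: 0.217
grip_force: 49.4
```

Emit:
carry_out --pt "0 0 0 0 0 0" --pt "0 0 0 0 0 0" --pt "0 0 0 0 0 0" --pt "0 0 -0.05 0 0 0" --pt "0 0 -0.2 0 0 0" --jaw 0.65

```text
time: 19.32
position: [0.57, -0.2209, 0.2848]
eef_rot: [-179.6, -0.2, 89.1]
contact_force: [0.3, -0.2, 0.2]
width: 0.651
grip_force: 0.0
```

Emit:
carry_out --pt "0 -0.25 -0.15 0 0 0" --pt "0 -0.25 -0.15 0 0 0" --pt "0 -0.25 -0.15 0 0 0"

```text
time: 19.7
position: [0.4195, -0.2188, 0.3789]
eef_rot: [179.9, 0.1, 89.1]
contact_force: [-0.3, -0.3, 0.9]
width: 0.652
grip_force: 0.0
```

Run:
```python
from h import *
ims=[]
for n in("top","scene"):
    KT=cam(n); a,d=optics.grab_frame(n); P=cloud(KT,d)[d>0]
    c=a[120:280,140:500] if n=="top" else a[150:310,150:510]
    ims.append(cv2.resize(c,(675,300),interpolation=cv2.INTER_CUBIC))
    for nm,x,y,lo in (("lensL",.548,.254,.03),("lensR",.542,.186,.03),("post1",.642,.042,.03),("post2",.642,-.006,.03),("knob",.572,-.221,.03),("jar",.556,.376,.05)):
        q=P[(np.hypot(P[:,0]-x,P[:,1]-y)<.03)&(P[:,2]>lo)]
        if len(q)>8: r=cv2.minAreaRect((q[:,:2]*1000).astype(np.float32)); print(n,nm,np.round(r[0]),np.round(r[1]),round(r[2]),"z98",np.percentile(q[:,2],98).round(3),"n",len(q))
cv2.imwrite("pics/fin.png",cv2.convertScaleAbs(cv2.cvtColor(np.vstack(ims),cv2.COLOR_RGB2BGR),alpha=1.4))
```

```text
top lensL [546. 250.] [38. 13.] 86 z98 0.055 n 99
top lensR [540. 184.] [40. 12.] 85 z98 0.054 n 100
top post1 [639.  40.] [24. 22.] 80 z98 0.067 n 108
top post2 [640.  -8.] [24. 23.] 4 z98 0.067 n 106
top knob [ 571. -224.] [18. 21.] 71 z98 0.048 n 57
top jar [557. 378.] [42. 42.] 34 z98 0.071 n 276
scene lensL [548. 252.] [38. 18.] 82 z98 0.055 n 185
scene lensR [544. 184.] [18. 40.] 0 z98 0.056 n 174
scene post1 [642.  41.] [26. 22.] 29 z98 0.067 n 184
scene post2 [644.  -8.] [27. 23.] 31 z98 0.067 n 181
scene knob [ 573. -223.] [18. 19.] 36 z98 0.048 n 66
scene jar [559. 378.] [45. 42.] 33 z98 0.072 n 364
```

View pics/fin.png

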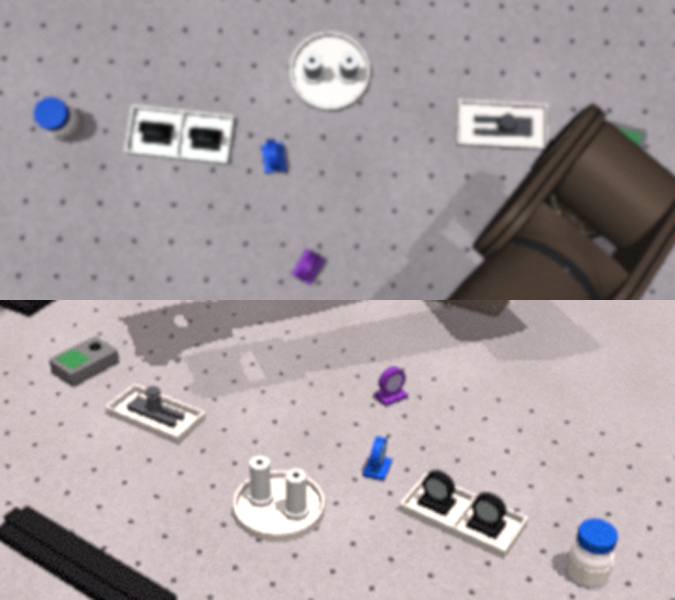

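The final views show both posts upright in the dish at (312,65) and (348,65). The mounts stand one per bay at (157,130) and (207,137). The fork lies flat, knob up, in the long tray at (503,124). The jar and meter haven't moved, and the heights match each item resting on its tray floor.

```bash
python3 -c "
from plant import close_job
print(close_job())"
```

```text
the job is handed in; nothing more can be done
None
```

Job handed in at about 20 s on the robot's clock: the final camera check showed both posts, both black lens mounts and the fork upright, released and on their tray floors, with the jar and meter undisturbed; the hand-in returned no verdict.

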